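# Roll a mould's wear strip home

### The job

Take the hand roller from its stand and roll it with firm, even pressure along the steel wear strip on the mould frame, from one end to the other, until all five sections are fully seated on their beds. Press only with the roller's wheel and not hard enough to crack a section, then hang the roller back upright in its stand. Leave the block, the brush and the can where they are.

Things in the scene. Friction and masses are not known exactly. Their poses are not given: they have to be found in the camera images.
- mould: Grey steel mould frame of a block press, fixed on the bench: 300 mm (its y) by about 218 mm (x), 50 mm high, with two round cores and a square one inside. Origin on the bench under the middle of the wear strip; z up. The strip runs along the frame's y on top (z = 50 mm) of the rail at x = 0, the one nearer the robot (36 mm wide, 300 mm long). The opposite rail is at x = 185 mm.
- strip_left (a point): The +y end of the bare steel wear strip, 90 mm from its middle, 63 mm above the bench. The strip: five sections, each 18 mm wide, 36 mm long, end to end. Nominally tops are 67 mm above the bench raised and 63 mm seated, but it lies on shims: a section may lie up to 9 mm higher or lower than that and up to 1 mm off its neighbour, so height does not tell when it is home.
- strip_right (a point): The -y end of the strip, 90 mm from its middle, 63 mm above the bench. The sections are a tight press fit: each sinks 4 mm under roughly 11 to 14 N, stays where it is left and does not spring back; once on its bed it is rigid and the force rises steeply. More than 40 N from the roller on a section cracks it.
- strip1 (a joint): How far section 1 of 5 of the wear strip (the -y end), its middle at y = -72 mm in the mould's frame, is pressed down, in m: about 0 = still proud, 0.004 = on its bed; it counts as seated from 0.0025.
- strip2 (a joint): How far section 2 of 5 of the wear strip, its middle at y = -36 mm in the mould's frame, is pressed down, in m: about 0 = still proud, 0.004 = on its bed; it counts as seated from 0.0025.
- strip3 (a joint): How far section 3 of 5 of the wear strip, its middle at y = 0 mm in the mould's frame, is pressed down, in m: about 0 = still proud, 0.004 = on its bed; it counts as seated from 0.0025.
- strip4 (a joint): How far section 4 of 5 of the wear strip, its middle at y = 36 mm in the mould's frame, is pressed down, in m: about 0 = still proud, 0.004 = on its bed; it counts as seated from 0.0025.
- strip5 (a joint): How far section 5 of 5 of the wear strip (the +y end), its middle at y = 72 mm in the mould's frame, is pressed down, in m: about 0 = still proud, 0.004 = on its bed; it counts as seated from 0.0025.
- stand: Plywood roller stand fixed on the bench: base 100 mm (x) by 110 mm (y), with two upright rails 12 mm thick and 70 mm high along its y axis, 56 mm of clear gap between them, open at both ends. Origin: centre of underside. The roller hangs centred between the rails, its plate resting on them, the roller's origin then 10 mm above the bench; either way round is fine.
- roller: Loose hand roller, about 0.35 kg. Origin at the lowest point of its wheel, z up. Rubber wheel 56 mm across, 34 mm wide, axle along x at z = 28 mm: it rolls along y. Fork 46 mm wide in x. Steel plate 90 (x) by 70 (y) mm at z = 60 to 66 mm; on it an upright wooden handle 28 by 28 mm, z = 66 to 116 mm, gripped from above (a firm squeeze along y is steadiest).
- wheel (a joint): Turn of the roller's wheel on its axle in rad, free and endless: rolling 28 mm turns it by 1 rad, either sign; 0 at the start.
- sample: Bystander: sample block of brown earth, 100 by 200 by 70 mm with two round studs 10 mm high. Origin at the centre of its underside.
- brush: Bystander: hand brush lying on the bench, about 200 mm long along its x. Leave it alone.
- can: Bystander: dark steel can, 70 mm in diameter, 100 mm high. Origin at the centre of its underside.
Not all that is in view belongs to the job. What is shaped like the roller but orange or turquoise is not meant.

How it is judged:
By the outcome, as a careful person would: the job done as asked, in the order asked, and still so for the second after the job is handed in, with the robot touching nothing.
It also fails if it takes over 72 s, if anything falls off the work surface, if the arm or the gripper's body presses on something with over 40 N, if the wrist force passes 120 N, or if a joint passes its speed limit or range.

### The arm

A 6-joint arm with a two-finger parallel gripper is mounted at the origin on the work surface. World frame = base frame: x ahead of the robot, y to its left, z up, the work surface at z = 0. Lengths are in m, angles in rad, forces in N, time in s.
With the tool pointing down it reaches from about 0.275 to 0.725 m from the base axis. Payload 5.6 kg.
Tool frame: the origin (TCP) lies between the finger pads; the fingertips stand 25 mm ahead of it and the grasp point (between the pads) lies 6 mm ahead of it; z points along the fingers, y is the direction in which the jaws open and shut (so a half turn about z gives the same grasp; the last joint's range is limited). The gripper opens to 85 mm and grips with 20 to 120 N. Pads are 22 mm wide; open, the fingers measure 114 mm over their backs; the gripper's body (76 mm by 85 mm) begins 54 mm behind the grasp point. The pads swing forward as they close: fully open they stand 13 mm farther back than shut.
Start: joints at [-0.928, 0.255, 0.108, 0, -1.424, -0.285], TCP at [0.193, -0.515, 0.22] pointing down, gripper open.
Joint ranges: [-2.95, 2.95], [-1.21, 1.97], [-1.09, 1.5], [-2.87, 1.71], [-2.94, -0.07], [-3.05, 3.05]. Speed limits (rad/s): [2.57, 2.57, 3.14, 3.14, 3.14, 3.14].

### API

Orientations are given as a unit quaternion [w, x, y, z].
In Python, from plant import * gives the robot as it stands.
- The arm moves only by the tool apply_moves, never from a script. Its argument "moves" is one flat list of numbers, 7 for each row, row after row: the shift along the tool's x, y, z in m, then the turn, a rotation vector about the tool's x, y, z in degrees, then the closure, from 0 (fully open) to 1 (shut). A call has 1 to 8 rows; each row is the pose to reach, as a shift and turn from the pose measured when the call began, along the tool's axes at that moment; what a row does not reach only later rows make up. A row lasts 1/12 s, in which the tool goes at most 41.7 mm and 7.16 degrees, less where a joint would pass 70% of its speed; a pose out of reach is approached as far as the arm can. A call with a gripper value outside its range is refused whole. The fingers move at their own pace and stop on an object; the grip force is fixed at half the most. Time passes only in rows, so rows that repeat a pose let the fingers close. It gives the time, the measured TCP pose, the force and the opening at its end, in the units of the state.
- observe(): the state, without advancing time (a new reading comes with each control period).
- get_image(name): name is "scene" or "top" or "wrist"; returns a dict with "image" (480x640x3 uint8, red, green, blue), "depth" (480x640 float32, m along the optical axis (not along the pixel's ray), 0 where there is no reading), "vertical_fov" (degrees; the focal length in pixels is half the picture's height over the tangent of half this angle, whatever the lens; pixels are square), "cx", "cy" (the principal point, pixels), "D" ([k1, k2, p1, p2, k3] as OpenCV has them; the pictures are not rectified), "position" and "rotation" of the camera in the world. Camera axes: x right, y down, z forward; pixel columns grow to the right and rows downward; lengths in m; the calibration is good to about 2 mm. A picture is of the moment at which its call begins.
- job_done(): hands the job in, once; it reports no verdict.
Trained networks look in a picture, given as the dict that the camera call returned (one of the last four; its "shot" number tells which), for a name from the list of things; names that differ only in an ending like _2 or _b are one class to them, and where a whole thing is asked for, a point or a joint stands for the part that bears it (a point fixed in the world has none). Each returns a list of dicts, best first, with "p" (0 to 1); they miss things now and then, are a little off and sometimes report something else, mostly with a low value. They report only what shows in the picture. A call takes as long as a camera call. They do not tell look-alikes from the thing itself.
- trace(picture, thing): "region" (480x640 bool, what is visible of it) and "pixel" ([row, column] in pixels, amid what is visible of it).
- mark_of(picture, thing): "pixel" ([row, column] in pixels: a listed point, or the origin of a listed thing).
The state is a dict: "clock": time; "joint_positions": joint angles; "qvel": joint speeds; "joint_efforts": joint torques, N m; "ee_pos": TCP position; "tcp_rot": TCP orientation; "wrist_force": force on the tool from outside, world axes, zero at the start; "ft_torque": the same for the moment, N m; "width": finger opening in m.
Only numpy, scipy, OpenCV 4.12 (cv2) and the standard library are available. Lean on these libraries where they do the work, as an engineer would, in place of code of your own. Each camera call takes 0.05 s, during which the arm holds its last target. There are 200 camera calls.

## Working session

There is one attempt and no reset: what is moved stays moved. The work goes in short steps, Python scripts to look and compute and a tool call to move; the robot and the scene stay as the last step left them, time stands still between calls to the robot, and variables do not carry over. Pictures are saved under pics/ and viewed, about 8 in all and at most 12, crops included, and the job is handed in when it is done.

Besides the shell and the picture viewer there is one more tool, called as a command line: name --argument value ..., lists and objects as JSON in quotes. apply_moves: Moves the arm, as the interface text tells. Its arguments: {"type":"object","properties":{"moves":{"type":"array"}},"required":["moves"]}

```bash
mkdir -p pics; ls; cat > h.py <<'E'
from plant import *
import numpy as np, cv2
from scipy.spatial.transform import Rotation as R
def K(p):
    f=240/np.tan(np.radians(p["vertical_fov"])/2); return np.array([[f,0,p["cx"]],[0,f,p["cy"]],[0,0,1]])
def Rm(p):
    r=np.array(p["rotation"]); return r if r.shape==(3,3) else R.from_quat(np.r_[r[1:],r[0]]).as_matrix()
def ray(p,rc):
    rc=np.atleast_2d(rc).astype(float)
    u=cv2.undistortPoints(rc[:,None,::-1].copy(),K(p),np.array(p["D"],float))[:,0]
    return np.c_[u,np.ones(len(u))]
def atz(p,rc,z):
    d=ray(p,rc)@Rm(p).T; o=np.array(p["position"]); return o+d*((z-o[2])/d[:,2])[:,None]
def cloud(p,mask=None):
    m=p["depth"]>0
    if mask is not None: m&=mask
    rc=np.argwhere(m); return (ray(p,rc)*p["depth"][m][:,None])@Rm(p).T+np.array(p["position"]),rc
def save(p,n): cv2.imwrite("pics/"+n,p["image"][:,:,::-1])
E
python3 - <<'E'
from h import *
s=observe(); print({k:np.round(v,3).tolist() for k,v in s.items()})
ps={n:get_image(n) for n in("top","scene")}
for n,p in ps.items():
    save(p,n+"0.png"); print(n,p["position"],Rm(p).round(2).tolist())
    for t in("roller","stand","mould","sample","brush","can"):
        for d in trace(p,t)[:4]:
            c,_=cloud(p,d["region"]); print(t,round(d["p"],2),np.round(d["pixel"]),np.median(c,0).round(3),np.percentile(c,98,0).round(3),np.percentile(c,2,0).round(3))
    for t in("roller","stand","mould","strip_left","strip_right"):
        for d in mark_of(p,t)[:3]: print(" mark",t,round(d["p"],2),np.round(d["pixel"],1),atz(p,d["pixel"],{"roller":.01,"strip_left":.063,"strip_right":.063}.get(t,0)).round(3))
E
python3 -c "
import cv2,numpy as np
a=cv2.imread('pics/top0.png');cv2.imread('pics/scene0.png')"
```

```text
pics
{'clock': 0.0, 'joint_positions': [-0.928, 0.256, 0.107, -0.0, -1.424, -0.285], 'qvel': [0.001, 0.0, -0.001, 0.001, -0.002, -0.001], 'joint_efforts': [0.002, -38.664, 23.794, 5.365, -0.006, 0.0], 'ee_pos': [0.192, -0.515, 0.219], 'tcp_rot': [-0.0, -0.178, 0.984, 0.001], 'wrist_force': [0.221, 0.04, 0.964], 'ft_torque': [0.007, -0.001, -0.01], 'width': 0.086}
top [0.25006976 0.02551151 1.76289207] [[-0.02, -0.99, 0.15], [-1.0, 0.02, -0.01], [0.01, -0.15, -0.99]]
roller 0.96 [283. 156.] [0.404 0.465 0.067] [0.452 0.515 0.119] [0.362 0.426 0.004]
roller 0.64 [245. 208.] [0.504 0.323 0.076] [0.553 0.364 0.129] [0.464 0.291 0.009]
roller 0.63 [302. 208.] [0.353 0.316 0.067] [0.399 0.362 0.119] [0.308 0.272 0.   ]
roller 0.29 [194. 460.] [ 0.64  -0.38   0.095] [ 0.676 -0.355  0.106] [ 0.613 -0.417  0.003]
stand 0.67 [256. 225.] [0.489 0.289 0.011] [0.547 0.376 0.075] [ 0.453  0.265 -0.   ]
mould 0.88 [198. 359.] [ 0.653 -0.1    0.035] [0.756 0.045 0.056] [ 0.535 -0.244 -0.   ]
sample 0.6 [198. 213.] [0.638 0.332 0.07 ] [0.693 0.43  0.086] [0.594 0.236 0.006]
brush 0.85 [259. 442.] [ 0
[... 1248 characters left out ...]
0.492 -0.277  0.022] [ 0.451 -0.465  0.007]
can 0.69 [442. 230.] [ 0.661 -0.398  0.099] [ 0.683 -0.365  0.102] [ 0.623 -0.427  0.012]
 mark roller 0.91 [183.7 338.7] [[0.366 0.306 0.01 ]]
 mark roller 0.74 [165.  382.7] [[0.419 0.46  0.01 ]]
 mark roller 0.71 [205.4 382.9] [[0.515 0.314 0.01 ]]
 mark stand 0.82 [206.2 385.2] [[0.517 0.325 0.   ]]
 mark stand 0.35 [276.2 314.8] [[ 0.516  0.009 -0.   ]]
 mark stand 0.3 [446.8 237.2] [[ 0.649 -0.39   0.   ]]
 mark mould 0.68 [318.7 298.6] [[ 0.562 -0.108  0.   ]]
 mark strip_left 0.59 [278.4 314.3] [[ 0.546 -0.033  0.063]]
 mark strip_right 0.77 [337.8 272.2] [[ 0.572 -0.204  0.063]]
 mark strip_right 0.53 [276.5 314.5] [[ 0.543 -0.028  0.063]]
```

View pics/top0.png

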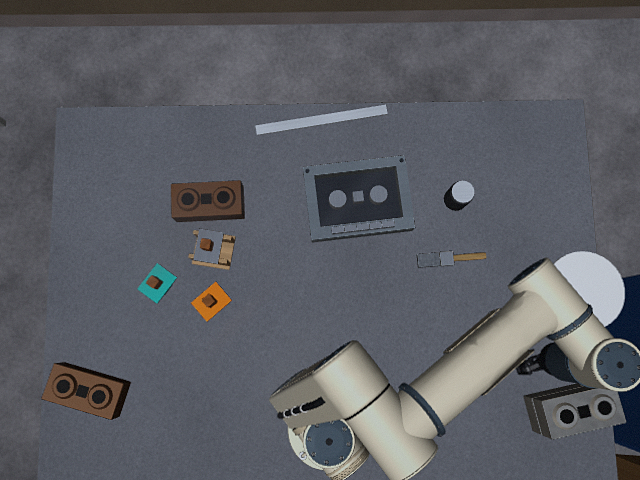

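View pics/scene0.png

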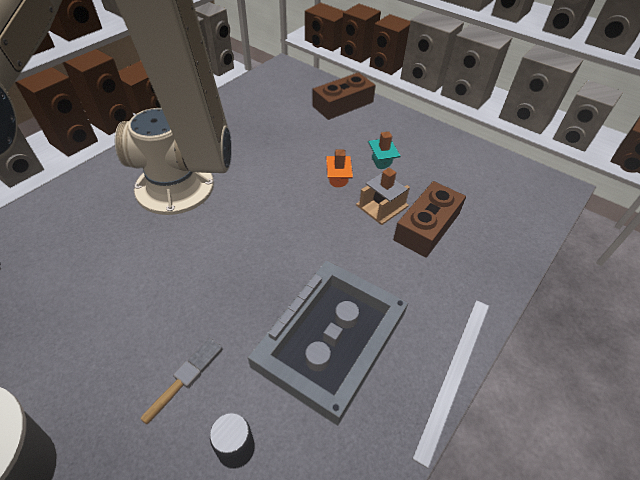

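```bash
cat >> h.py <<'E'
def cur():
    s=observe(); q=s["tcp_rot"]; return s,np.array(s["ee_pos"]),R.from_quat(np.r_[q[1:],q[0]])
def go(pos,ydir_deg):
    """print shift (mm) and rotvec (deg) to a pose pointing down with tool y along ydir (mod 180, nearest)"""
    s,p,r=cur(); M=r.as_matrix(); best=None
    for a in (ydir_deg,ydir_deg+180):
        a=np.radians(a); y=np.array([np.cos(a),np.sin(a),0]); z=np.array([0,0,-1.]); T=R.from_matrix(np.c_[np.cross(y,z),y,z])
        v=np.degrees((r.inv()*T).as_rotvec())
        if best is None or np.linalg.norm(v)<np.linalg.norm(best): best=v
    print("shift mm",((np.array(pos)-p)@M*1000).round(1),"rot deg",best.round(2),"| ydir now",np.degrees(np.arctan2(M[1,1],M[0,1])).round(2),"ee",p.round(4),"F",np.round(s["wrist_force"],1),"T",np.round(s["ft_torque"],2),"w",round(float(s["width"]),4),"t",round(s["clock"],2),"j",np.round(s["joint_positions"],2))
E
python3 - <<'E'
from h import *
p=get_image("top")
# mould via top edge of frame: points z .045-.056
d=trace(p,"mould")[0]; c,_=cloud(p,d["region"]); m=(c[:,2]>.045)&(c[:,2]<.056)
print("mould rect",cv2.minAreaRect(c[m][:,:2].astype(np.float32)))
c,_=cloud(p); 
for lo,hi in((.06,.073),(.005,.018),(.074,.09),(.11,.14)):
    m=(c[:,2]>lo)&(c[:,2]<hi)&(abs(c[:,0]-.505)<.075)&(abs(c[:,1]-.31)<.08)&(c[:,0]<.58); print(lo,m.sum(),c[m].mean(0).round(3),cv2.minAreaRect(c[m][:,:2].astype(np.float32)))
go([.49,.30,.33],90)
E
```

```text
mould rect ((0.6478066444396973, -0.09958909451961517), (0.21896164119243622, 0.30012115836143494), 5.6383209228515625)
0.06 266 [0.51  0.32  0.069] ((0.5081427097320557, 0.32270991802215576), (0.10963724553585052, 0.08975506573915482), 79.31266021728516)
0.005 447 [0.491 0.303 0.009] ((0.5048410892486572, 0.3106297254562378), (0.14943347871303558, 0.15822552144527435), 0.02040638029575348)
0.074 465 [0.506 0.325 0.078] ((0.5082234740257263, 0.3242854177951813), (0.10132185369729996, 0.08980267494916916), 80.02717590332031)
0.11 115 [0.507 0.325 0.124] ((0.507759153842926, 0.3261062502861023), (0.029125627130270004, 0.02802974544465542), 76.40409851074219)
shift mm [-564.   659.4 -110.2] rot deg [ 0.  -0.  20.5] | ydir now 110.5 ee [ 0.1926 -0.5151  0.2198] F [-0.2 -0.5  0.1] T [-0.01 -0.08  0.01] w 0.0855 t 1.3 j [-0.93  0.26  0.11  0.   -1.42 -0.28]
```

apply_moves --moves '[-0.19,0.22,-0.1,0,0,0,0,-0.19,0.22,-0.1,0,0,0,0,-0.19,0.22,-0.1,0,0,0,0,-0.19,0.22,-0.1,0,0,0,0,-0.19,0.22,-0.1,0,0,0,0,-0.19,0.22,-0.1,0,0,0,0,-0.19,0.22,-0.1,0,0,0,0,-0.19,0.22,-0.1,0,0,0,0]'

```text
clock: 1.97
ee_pos: [0.2947, -0.2398, 0.3222]
tcp_rot: [0.002, -0.179, 0.984, -0.001]
wrist_force: [0.6, -0.0, -0.1]
width: 0.0852
```

apply_moves --moves '[-0.2,0.24,0,0,0,0,0,-0.2,0.24,0,0,0,0,0,-0.2,0.24,0,0,0,0,0,-0.2,0.24,0,0,0,0,0,-0.2,0.24,0,0,0,0,0,-0.2,0.24,0,0,0,0,0,-0.2,0.24,0,0,0,0,0,-0.2,0.24,0,0,0,0,0]'

```text
clock: 2.63
ee_pos: [0.3976, 0.0587, 0.3221]
tcp_rot: [0.002, -0.18, 0.984, -0.001]
wrist_force: [0.2, -0.2, 0.3]
width: 0.0853
```

```bash
python3 - <<'E'
from h import *
go([.49,.315,.31],80)
E
```

```text
shift mm [-177.3  206.8   12.4] rot deg [-0.05  0.26 30.8 ] | ydir now 110.8 ee [0.3976 0.0587 0.3221] F [ 0.2 -0.2  0.3] T [-0.   -0.06  0.02] w 0.0853 t 2.63 j [ 0.54 -0.06  0.01  0.   -1.64 -1.75]
```

apply_moves --moves '[-0.177,0.207,0.012,0,0,30.8,0,-0.177,0.207,0.012,0,0,30.8,0,-0.177,0.207,0.012,0,0,30.8,0,-0.177,0.207,0.012,0,0,30.8,0,-0.177,0.207,0.012,0,0,30.8,0,-0.177,0.207,0.012,0,0,30.8,0,-0.177,0.207,0.012,0,0,30.8,0,-0.177,0.207,0.012,0,0,30.8,0]'

```text
clock: 3.3
ee_pos: [0.4899, 0.3195, 0.3065]
tcp_rot: [0.0, 0.086, 0.996, -0.002]
wrist_force: [-1.0, -1.0, -2.0]
width: 0.0854
```

```bash
cat > look.py <<'E'
from h import *
p=get_image("wrist"); save(p,"w1.png"); print(p["position"],Rm(p).round(2).tolist())
c,rc=cloud(p)
near=(abs(c[:,0]-.505)<.085)&(abs(c[:,1]-.32)<.085)
for lo,hi in((.112,.14),(.071,.082),(.062,.0745),(.006,.016)):
    m=near&(c[:,2]>lo)&(c[:,2]<hi); q=c[m]; print(lo,m.sum(),q.mean(0).round(4),np.percentile(q[:,2],[2,50,98]).round(4),cv2.minAreaRect(q[:,:2].astype(np.float32)))
for t in("roller","stand"):
    for d in mark_of(p,t)[:2]: print(t,round(d["p"],2),np.round(d["pixel"]),atz(p,d["pixel"],.01 if t=="roller" else 0).round(4))
go([.507,.325,.2],80)
E
python3 look.py
```

```text
[0.41229053 0.33243396 0.46044088] [[0.17, 0.94, 0.3], [0.99, -0.16, -0.06], [-0.0, 0.31, -0.95]]
0.112 751 [0.507  0.3243 0.1249] [0.1157 0.1256 0.1273] ((0.5082980394363403, 0.3243522047996521), (0.02794196829199791, 0.02709070034325123), 79.35655975341797)
0.071 3701 [0.5049 0.3248 0.076 ] [0.0739 0.0761 0.0778] ((0.5088381767272949, 0.3216460347175598), (0.10633160173892975, 0.09038126468658447), 80.09605407714844)
0.062 768 [0.5041 0.3173 0.0699] [0.0632 0.07   0.0744] ((0.508794903755188, 0.32106292247772217), (0.10869107395410538, 0.09022248536348343), 79.80066680908203)
0.006 1435 [0.488  0.3174 0.0084] [0.0065 0.0082 0.0127] ((0.4983341097831726, 0.32276058197021484), (0.11038807034492493, 0.07971615344285965), 80.24894714355469)
roller 0.8 [207. 327.] [[0.5091 0.3221 0.01  ]]
roller 0.65 [ 90. 304.] [[0.3598 0.3195 0.01  ]]
shift mm [-14.9  12.8 110.2] rot deg [-0.02  0.26  0.01] | ydir now 80.01 ee [0.4897 0.3151 0.3102] F [-0.3 -1.1 -0.4] T [-0.08 -0.04  0.03] w 0.0854 t 3.45 j [ 0.84  0.32  0.42  0.   -1.67 -2.59]
```

View pics/w1.png

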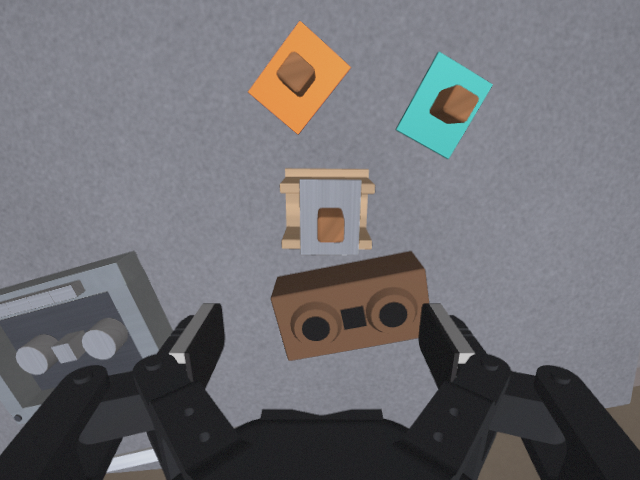

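apply_moves --moves '[-0.016,0.012,0.04,0,0.2,0,0,-0.016,0.012,0.08,0,0.2,0,0,-0.016,0.012,0.12,0,0.2,0,0,-0.016,0.012,0.15,0,0.2,0,0,-0.016,0.012,0.175,0,0.2,0,0,-0.016,0.012,0.19,0,0.2,0,0,-0.016,0.012,0.201,0,0.2,0,0,-0.016,0.012,0.201,0,0.2,0,0]'

```text
clock: 4.12
ee_pos: [0.5072, 0.3219, 0.1076]
tcp_rot: [-0.001, 0.088, 0.996, -0.001]
wrist_force: [0.0, 0.4, -0.5]
width: 0.0853
```

```bash
python3 - <<'E'
from h import *
go([.508,.3243,.109],80)
E
```

```text
shift mm [-0.4  2.5 -1.4] rot deg [-0.16 -0.08 -0.06] | ydir now 79.94 ee [0.5072 0.3219 0.1076] F [ 0.   0.4 -0.5] T [-0.05  0.07  0.05] w 0.0853 t 4.12 j [ 0.83  0.41  0.04  0.   -1.21 -2.57]
```

apply_moves --moves '[0,0.002,-0.001,0,0,0,0,0,0.002,-0.001,0,0,0,1,0,0.002,-0.001,0,0,0,1,0,0.002,-0.001,0,0,0,1,0,0.002,-0.001,0,0,0,1,0,0.002,-0.001,0,0,0,1,0,0.002,-0.001,0,0,0,1,0,0.002,-0.001,0,0,0,1]'

```text
clock: 4.78
ee_pos: [0.5079, 0.3244, 0.1094]
tcp_rot: [-0.0, 0.088, 0.996, -0.001]
wrist_force: [-0.5, 1.5, 3.6]
width: 0.0255
```

apply_moves --moves '[0,0,0,0,0,0,1,0,0,0,0,0,0,1,0,0,0,0,0,0,1,0,0,0,0,0,0,1]'

```text
clock: 5.12
ee_pos: [0.5079, 0.3244, 0.1094]
tcp_rot: [-0.0, 0.088, 0.996, -0.001]
wrist_force: [-0.6, 0.8, 2.0]
width: 0.0251
```

```bash
python3 - <<'E'
from h import *
go([.508,.3243,.2],80)
E
```

```text
shift mm [ -0.1  -0.2 -90.6] rot deg [-0.09 -0.02 -0.04] | ydir now 79.96 ee [0.5079 0.3244 0.1094] F [-0.6  0.8  2. ] T [ 0.08  0.21 -0.01] w 0.0251 t 5.12 j [ 0.83  0.41  0.05  0.   -1.21 -2.57]
```

apply_moves --moves '[0,0,-0.01,0,0,0,1,0,0,-0.03,0,0,0,1,0,0,-0.055,0,0,0,1,0,0,-0.08,0,0,0,1,0,0,-0.11,0,0,0,1,0,0,-0.14,0,0,0,1,0,0,-0.14,0,0,0,1,0,0,-0.14,0,0,0,1]'

```text
clock: 5.78
ee_pos: [0.5082, 0.325, 0.2509]
tcp_rot: [0.0, 0.088, 0.996, 0.0]
wrist_force: [-0.8, 0.6, -4.9]
width: 0.0257
```

```bash
python3 - <<'E'
from h import *
go([.53,.03,.25],95.6)
E
```

```text
shift mm [ -72.9 -286.6    0.7] rot deg [  0.05   0.05 -15.65] | ydir now 79.95 ee [0.5082 0.325  0.2509] F [-0.8  0.6 -4.9] T [ 0.01  0.04 -0.05] w 0.0257 t 5.78 j [ 0.83  0.36  0.33  0.   -1.54 -2.57]
```

apply_moves --moves '[-0.009,-0.036,0,0,0,-3,1,-0.018,-0.072,0,0,0,-6,1,-0.027,-0.108,0,0,0,-9,1,-0.036,-0.144,0,0,0,-12,1,-0.046,-0.18,0,0,0,-14,1,-0.055,-0.216,0,0,0,-15.7,1,-0.064,-0.252,0,0,0,-15.7,1,-0.073,-0.287,0,0,0,-15.7,1]'

```text
clock: 6.45
ee_pos: [0.5284, 0.0277, 0.2486]
tcp_rot: [-0.002, -0.049, 0.999, 0.0]
wrist_force: [1.9, 0.3, -2.9]
width: 0.0255
```

```bash
cat > look2.py <<'E'
from h import *
p=get_image("wrist"); save(p,"w2.png")
for t in("strip_left","strip_right"):
    for d in mark_of(p,t)[:2]: print(t,round(d["p"],2),np.round(d["pixel"]),atz(p,d["pixel"],.063).round(4))
c,rc=cloud(p); o=np.array([.5562,-.1086]); a=np.radians(5.64); M=np.array([[np.cos(a),-np.sin(a)],[np.sin(a),np.cos(a)]])
l=(c[:,:2]-o)@M
for y in range(-108,109,12):
    m=(abs(l[:,1]-y/1000)<.004)&(abs(l[:,0])<.03)&(c[:,2]>.02)&(c[:,2]<.1); k=m&(c[:,2]>.0555)
    k2=m&(abs(l[:,0])<.006)
    print(y,m.sum(),k.sum(),"z",np.median(c[k2,2]).round(4) if k2.any() else None,"x 5/95",np.percentile(l[k,0],[3,97]).round(4) if k.any() else None, "rail x",np.percentile(l[m&(c[:,2]>.045)&(c[:,2]<.0535),0],[2,98]).round(4) if m.any() else None)
go(np.r_[o+M@[0,.072],.20],95.64)
E
python3 look2.py
```

```text
strip_left 0.72 [231. 270.] [[ 0.5519 -0.0236  0.063 ]]
strip_left 0.17 [241. 323.] [[0.5582 0.0318 0.063 ]]
strip_right 0.95 [226. 101.] [[ 0.5639 -0.2023  0.063 ]]
-108 249 0 z 0.0501 x 5/95 None rail x [-0.0167  0.0179]
-96 133 9 z 0.0668 x 5/95 [-0.0044  0.0083] rail x [-0.017   0.0182]
-84 264 139 z 0.067 x 5/95 [-0.0078  0.0093] rail x [-0.0168  0.0182]
-72 272 141 z 0.0671 x 5/95 [-0.0079  0.0093] rail x [-0.0168  0.0183]
-60 272 148 z 0.0671 x 5/95 [-0.0077  0.0094] rail x [-0.0167  0.0183]
-48 267 140 z 0.0667 x 5/95 [-0.0076  0.0097] rail x [-0.0168  0.0183]
-36 270 144 z 0.0664 x 5/95 [-0.0077  0.0096] rail x [-0.0167  0.0181]
-24 268 136 z 0.0667 x 5/95 [-0.0076  0.0096] rail x [-0.0166  0.0185]
-12 277 143 z 0.0673 x 5/95 [-0.0076  0.0097] rail x [-0.0166  0.0183]
0 273 144 z 0.0672 x 5/95 [-0.0075  0.0097] rail x [-0.0164  0.0184]
12 274 143 z 0.0673 x 5/95 [-0.0075  0.0094] rail x [-0.0165  0.0183]
24 273 142 z 0.068 x 5/95 [-0.0074  0.0093] rail x [-0.0165  0.0183]
36 282 146 z 0.068 x 5/95 [-0.0076  0.0094] rail x [-0.0164  0.0183]
48 273 145 z 0.0678 x 5/95 [-0.0073  0.0094] rail x [-0.0165  0.0185]
60 281 156 z 0.0682 x 5/95 [-0.0074  0.0107] rail x [-0.0164  0.0182]
72 231 156 z 0.0683 x 5/95 [-0.0074  0.0106] rail x [-0.0164  0.0186]
84 0 0 z None x 5/95 None rail x None
96 0 0 z None x 5/95 None rail x None
108 0 0 z None x 5/95 None rail x None
shift mm [-14.4 -65.7  48.6] rot deg [ 0.02 -0.19 -0.23] | ydir now 95.41 ee [0.5287 0.0271 0.2487] F [-0.9  0.9 -3. ] T [ 0.13 -0.03 -0.02] w 0.0255 t 6.6 j [ 0.35  0.21  0.12 -0.   -1.49 -1.82]
```

View pics/w2.png

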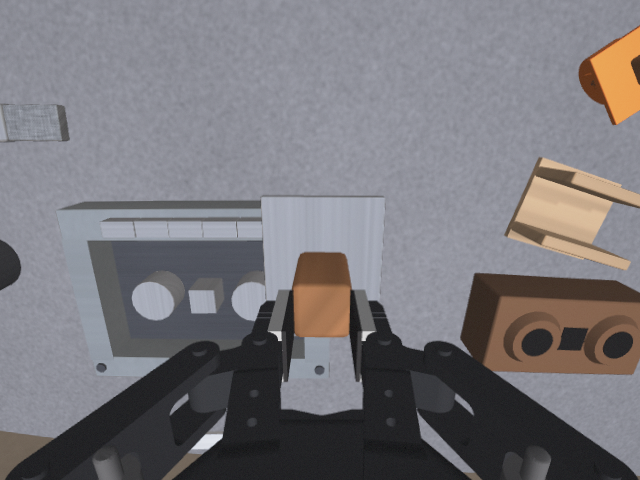

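```bash
cat >> h.py <<'E'
O=np.array([.5572,-.1105]); A=np.radians(5.64); MM=np.array([[np.cos(A),-np.sin(A)],[np.sin(A),np.cos(A)]])
def gs(y,zb):
    "tool over strip at y (mm), wheel bottom at zb (mm)"
    s,p,r=cur(); l=MM.T@(p[:2]-O)*1000; print("strip x,y",l.round(1),"wheel bottom",round(p[2]*1000-99.4,2))
    go(np.r_[O+MM@[0,y/1000],(zb+99.4)/1000],95.64)
E
python3 -c "
from h import *
gs(78,78)"
```

```text
strip x,y [-14.8 139.7] wheel bottom 149.27
shift mm [-15.3 -61.7  71.2] rot deg [ 0.02 -0.19 -0.23] | ydir now 95.41 ee [0.5287 0.0271 0.2487] F [-0.9  0.9 -3. ] T [ 0.13 -0.03 -0.02] w 0.0255 t 6.6 j [ 0.35  0.21  0.12 -0.   -1.49 -1.82]
```

apply_moves --moves '[-0.005,-0.02,0,0,-0.2,-0.2,1,-0.01,-0.045,0.01,0,-0.2,-0.2,1,-0.015,-0.062,0.035,0,-0.2,-0.2,1,-0.015,-0.062,0.055,0,-0.2,-0.2,1,-0.015,-0.062,0.066,0,-0.2,-0.2,1,-0.015,-0.062,0.071,0,-0.2,-0.2,1,-0.015,-0.062,0.071,0,-0.2,-0.2,1,-0.015,-0.062,0.071,0,-0.2,-0.2,1]'

```text
clock: 7.27
ee_pos: [0.5492, -0.0327, 0.1776]
tcp_rot: [-0.0, -0.049, 0.999, 0.0]
wrist_force: [-0.4, 0.5, -3.5]
width: 0.0256
```

```bash
python3 -c "
from h import *
gs(78,70)"
```

```text
strip x,y [-0.3 78.2] wheel bottom 78.16
shift mm [-0.3 -0.2  8.2] rot deg [ 0.01 -0.03  0.02] | ydir now 95.66 ee [ 0.5492 -0.0327  0.1776] F [-0.4  0.5 -3.5] T [ 0.01 -0.11  0.05] w 0.0256 t 7.27 j [ 0.22  0.27  0.02 -0.   -1.32 -1.7 ]
```

Accurate. Now descend slowly to contact (~68).

apply_moves --moves '[0,0,0.003,0,0,0,1,0,0,0.006,0,0,0,1,0,0,0.008,0,0,0,1,0,0,0.009,0,0,0,1,0,0,0.01,0,0,0,1,0,0,0.01,0,0,0,1]'

```text
clock: 7.77
ee_pos: [0.5493, -0.0327, 0.1677]
tcp_rot: [-0.0, -0.049, 0.999, 0.0]
wrist_force: [1.0, -0.6, -3.1]
width: 0.0256
```

apply_moves --moves '[0,0,0.0005,0,0,0,1,0,0,0.001,0,0,0,1,0,0,0.001,0,0,0,1]'

```text
clock: 8.02
ee_pos: [0.5498, -0.0329, 0.1675]
tcp_rot: [0.001, -0.049, 0.999, -0.0]
wrist_force: [0.2, -0.5, 0.8]
width: 0.0254
```

apply_moves --moves '[0,0,0.0005,0,0,0,1,0,0,0.001,0,0,0,1,0,0,0.001,0,0,0,1]'

```text
clock: 8.27
ee_pos: [0.5503, -0.033, 0.1674]
tcp_rot: [0.002, -0.05, 0.999, -0.0]
wrist_force: [-0.5, 0.7, 4.5]
width: 0.0257
```

apply_moves --moves '[0,0,0.0007,0,0,0,1,0,0,0.0014,0,0,0,1,0,0,0.0014,0,0,0,1]'

```text
clock: 8.52
ee_pos: [0.5509, -0.0332, 0.167]
tcp_rot: [0.002, -0.05, 0.999, -0.001]
wrist_force: [-1.6, -0.2, 6.7]
width: 0.0252
```

apply_moves --moves '[0,0,0.0007,0,0,0,1,0,0,0.0014,0,0,0,1,0,0,0.0014,0,0,0,1]'

```text
clock: 8.77
ee_pos: [0.5513, -0.0335, 0.1666]
tcp_rot: [0.003, -0.05, 0.999, -0.001]
wrist_force: [-1.5, -0.1, 6.5]
width: 0.0259
```

```bash
python3 -c "
from h import *
gs(78,64)"
```

```text
strip x,y [ 1.6 77.2] wheel bottom 67.17
shift mm [1.7 0.8 3.2] rot deg [-0.13  0.36  0.07] | ydir now 95.71 ee [ 0.5513 -0.0335  0.1666] F [-1.5 -0.1  6.5] T [ 0.02  0.73 -0.02] w 0.0259 t 8.77 j [ 0.22  0.28 -0.    0.   -1.29 -1.7 ]
```

apply_moves --moves '[0.001,0.0004,0.0008,0,0.3,0,1,0.0015,0.0008,0.0016,0,0.4,0,1,0.0015,0.0008,0.0024,0,0.4,0,1,0.0015,0.0008,0.0024,0,0.4,0,1]'

```text
clock: 9.1
ee_pos: [0.5505, -0.0331, 0.1653]
tcp_rot: [0.001, -0.05, 0.999, -0.001]
wrist_force: [-0.8, -0.2, 6.2]
width: 0.0259
```

apply_moves --moves '[0,0,0.001,0,0,0,1,0,0,0.002,0,0,0,1,0,0,0.002,0,0,0,1]'

```text
clock: 9.35
ee_pos: [0.5511, -0.0334, 0.1644]
tcp_rot: [0.002, -0.05, 0.999, -0.002]
wrist_force: [-2.0, 0.6, 7.8]
width: 0.026
```

```bash
python3 -c "
from h import *
gs(78,64)"
```

```text
strip x,y [ 1.5 77.3] wheel bottom 65.0
shift mm [1.5 0.7 1. ] rot deg [-0.22  0.21  0.1 ] | ydir now 95.74 ee [ 0.5511 -0.0334  0.1644] F [-2.   0.6  7.8] T [-0.01  0.61 -0.01] w 0.026 t 9.35 j [ 0.23  0.28 -0.    0.   -1.29 -1.7 ]
```

apply_moves --moves '[0.001,0,0.001,-0.2,0.2,0,1,0.0015,0.0005,0.0022,-0.2,0.3,0,1,0.0015,0.0005,0.0028,-0.2,0.3,0,1,0.0015,0.0005,0.0028,-0.2,0.3,0,1]'

```text
clock: 9.68
ee_pos: [0.5508, -0.0334, 0.1635]
tcp_rot: [0.001, -0.05, 0.999, -0.001]
wrist_force: [-0.8, 0.4, 9.6]
width: 0.0258
```

```bash
python3 -c "
from h import *
gs(78,64)"
```

```text
strip x,y [ 1.2 77.3] wheel bottom 64.09
shift mm [1.2 0.7 0.1] rot deg [-0.09  0.13  0.12] | ydir now 95.76 ee [ 0.5508 -0.0334  0.1635] F [-0.8  0.4  9.6] T [-0.05  0.51  0.01] w 0.0258 t 9.68 j [ 0.22  0.28 -0.    0.   -1.29 -1.69]
```

Press more to confirm the seat.

apply_moves --moves '[0.001,0.0005,0.0015,0,0.1,0,1,0.0012,0.0007,0.0028,0,0.2,0,1,0.0012,0.0007,0.0032,0,0.2,0,1,0.0012,0.0007,0.0032,0,0.2,0,1]'

```text
clock: 10.02
ee_pos: [0.5515, -0.0333, 0.1634]
tcp_rot: [0.002, -0.051, 0.999, -0.002]
wrist_force: [-2.9, 0.7, 14.0]
width: 0.0256
```

```bash
python3 -c "
from h import *
gs(60,64)"
```

```text
strip x,y [ 1.9 77.3] wheel bottom 64.0
shift mm [  1.9 -17.3   0. ] rot deg [-0.19  0.27  0.16] | ydir now 95.8 ee [ 0.5515 -0.0333  0.1634] F [-2.9  0.7 14. ] T [-0.01  0.79  0.02] w 0.0256 t 10.02 j [ 0.23  0.28 -0.    0.   -1.28 -1.7 ]
```

apply_moves --moves '[0.002,-0.002,0.0035,-0.1,0.3,-0.1,1,0.002,-0.004,0.0038,-0.1,0.3,-0.1,1,0.002,-0.006,0.0038,-0.1,0.3,-0.1,1,0.002,-0.009,0.0038,-0.1,0.3,-0.1,1,0.002,-0.012,0.0038,-0.1,0.3,-0.1,1,0.002,-0.014,0.0038,-0.1,0.3,-0.1,1,0.002,-0.016,0.0038,-0.1,0.3,-0.1,1,0.002,-0.018,0.0038,-0.1,0.3,-0.1,1]'

```text
clock: 10.68
ee_pos: [0.5537, -0.0505, 0.1634]
tcp_rot: [0.004, -0.052, 0.999, -0.0]
wrist_force: [-2.9, 4.2, 17.2]
width: 0.0256
```

```bash
python3 -c "
from h import *
gs(40,64)"
```

```text
strip x,y [ 2.4 60. ] wheel bottom 64.0
shift mm [  2.5 -20.   -0. ] rot deg [-0.03  0.43  0.31] | ydir now 95.95 ee [ 0.5537 -0.0505  0.1634] F [-2.9  4.2 17.2] T [2.17 1.18 0.  ] w 0.0256 t 10.68 j [ 0.19  0.28  0.    0.   -1.28 -1.66]
```

apply_moves --moves '[0.0025,-0.003,0.0036,0,0.4,-0.3,1,0.003,-0.006,0.0038,0,0.5,-0.3,1,0.003,-0.009,0.0038,0,0.5,-0.3,1,0.003,-0.012,0.0038,0,0.5,-0.3,1,0.003,-0.014,0.0038,0,0.5,-0.3,1,0.003,-0.016,0.0038,0,0.5,-0.3,1,0.003,-0.018,0.0038,0,0.5,-0.3,1,0.003,-0.02,0.0038,0,0.5,-0.3,1]'

```text
clock: 11.35
ee_pos: [0.5553, -0.0714, 0.1634]
tcp_rot: [0.003, -0.055, 0.998, -0.001]
wrist_force: [-0.6, 0.5, 16.0]
width: 0.0253
```

```bash
python3 -c "
from h import *
gs(20,64)"
```

```text
strip x,y [ 1.9 39.1] wheel bottom 64.01
shift mm [  2.1 -19.    0.1] rot deg [-0.17  0.35  0.66] | ydir now 96.3 ee [ 0.5553 -0.0714  0.1634] F [-0.6  0.5 16. ] T [ 0.11  0.67 -0.05] w 0.0253 t 11.35 j [ 0.15  0.29  0.01  0.   -1.29 -1.62]
```

apply_moves --moves '[0.0025,-0.003,0.0036,0,0.4,0.4,1,0.003,-0.006,0.0038,0,0.5,0.7,1,0.003,-0.009,0.0038,0,0.5,0.7,1,0.003,-0.012,0.0038,0,0.5,0.7,1,0.003,-0.014,0.0038,0,0.5,0.7,1,0.003,-0.016,0.0038,0,0.5,0.7,1,0.003,-0.018,0.004,0,0.5,0.7,1,0.003,-0.02,0.004,0,0.5,0.7,1]'

```text
clock: 12.02
ee_pos: [0.5571, -0.0918, 0.1635]
tcp_rot: [0.003, -0.049, 0.999, -0.002]
wrist_force: [-0.5, 2.0, 15.8]
width: 0.0255
```

```bash
python3 -c "
from h import *
gs(0,64)"
```

```text
strip x,y [ 1.8 18.6] wheel bottom 64.08
shift mm [  1.8 -18.6   0.2] rot deg [-0.26  0.32  0.02] | ydir now 95.66 ee [ 0.5571 -0.0918  0.1635] F [-0.5  2.  15.8] T [0.78 0.69 0.02] w 0.0255 t 12.02 j [ 0.12  0.3   0.03  0.   -1.29 -1.59]
```

apply_moves --moves '[0.0025,-0.003,0.0036,-0.2,0.4,0,1,0.003,-0.006,0.004,-0.3,0.5,0,1,0.003,-0.009,0.004,-0.3,0.5,0,1,0.003,-0.012,0.004,-0.3,0.5,0,1,0.003,-0.014,0.0042,-0.3,0.5,0,1,0.003,-0.016,0.0042,-0.3,0.5,0,1,0.003,-0.018,0.0045,-0.3,0.5,0,1,0.003,-0.02,0.0045,-0.3,0.5,0,1]'

```text
clock: 12.68
ee_pos: [0.5585, -0.1129, 0.1626]
tcp_rot: [0.002, -0.05, 0.999, -0.001]
wrist_force: [-0.8, -0.0, 13.6]
width: 0.0255
```

```bash
python3 -c "
from h import *
gs(-20,64)"
```

```text
strip x,y [ 1.1 -2.5] wheel bottom 63.17
shift mm [  1.1 -17.5  -0.8] rot deg [-0.12  0.23  0.06] | ydir now 95.7 ee [ 0.5585 -0.1129  0.1626] F [-0.8 -0.  13.6] T [ 0.2   0.41 -0.02] w 0.0255 t 12.68 j [ 0.08  0.31  0.04  0.   -1.29 -1.55]
```

apply_moves --moves '[0.0025,-0.003,0.0038,-0.2,0.4,0,1,0.003,-0.006,0.0042,-0.2,0.5,0,1,0.003,-0.009,0.0042,-0.2,0.5,0,1,0.003,-0.012,0.0042,-0.2,0.5,0,1,0.003,-0.014,0.0042,-0.2,0.5,0,1,0.003,-0.016,0.0042,-0.2,0.5,0,1,0.003,-0.018,0.0044,-0.2,0.5,0,1,0.003,-0.02,0.0044,-0.2,0.5,0,1]'

```text
clock: 13.35
ee_pos: [0.5601, -0.1343, 0.162]
tcp_rot: [0.001, -0.05, 0.999, -0.001]
wrist_force: [-0.7, -0.5, 13.0]
width: 0.0256
```

```bash
python3 -c "
from h import *
gs(-40,64)"
```

```text
strip x,y [  0.5 -24. ] wheel bottom 62.55
shift mm [  0.6 -16.   -1.4] rot deg [-0.13  0.16  0.11] | ydir now 95.75 ee [ 0.5601 -0.1343  0.162 ] F [-0.7 -0.5 13. ] T [-0.21  0.15  0.04] w 0.0256 t 13.35 j [ 0.04  0.33  0.06  0.   -1.3  -1.51]
```

apply_moves --moves '[0.002,-0.003,0.0038,-0.2,0.3,0.1,1,0.0025,-0.006,0.0042,-0.2,0.4,0.1,1,0.0025,-0.009,0.0044,-0.2,0.4,0.1,1,0.0025,-0.012,0.0044,-0.2,0.4,0.1,1,0.0025,-0.014,0.0044,-0.2,0.4,0.1,1,0.0025,-0.016,0.0044,-0.2,0.4,0.1,1,0.0025,-0.018,0.0044,-0.2,0.4,0.1,1,0.0025,-0.02,0.0044,-0.2,0.4,0.1,1]'

```text
clock: 14.02
ee_pos: [0.5625, -0.1541, 0.1618]
tcp_rot: [0.002, -0.05, 0.999, 0.0]
wrist_force: [-2.0, 6.0, 17.8]
width: 0.0255
```

```bash
python3 -c "
from h import *
gs(-60,64)"
```

```text
strip x,y [  1. -44.] wheel bottom 62.44
shift mm [  1.  -16.   -1.6] rot deg [0.01 0.28 0.06] | ydir now 95.7 ee [ 0.5625 -0.1541  0.1618] F [-2.   6.  17.8] T [ 2.94  0.65 -0.02] w 0.0255 t 14.02 j [ 0.    0.34  0.08 -0.   -1.3  -1.47]
```

apply_moves --moves '[0.002,-0.003,0.0038,-0.1,0.3,0.1,1,0.0025,-0.006,0.004,-0.1,0.4,0.1,1,0.0025,-0.009,0.004,-0.1,0.4,0.1,1,0.0025,-0.012,0.004,-0.1,0.4,0.1,1,0.0025,-0.014,0.004,-0.1,0.4,0.1,1,0.0025,-0.016,0.004,-0.1,0.4,0.1,1,0.0025,-0.018,0.004,-0.1,0.4,0.1,1,0.0025,-0.02,0.004,-0.1,0.4,0.1,1]'

```text
clock: 14.68
ee_pos: [0.5646, -0.1756, 0.162]
tcp_rot: [0.003, -0.049, 0.999, -0.001]
wrist_force: [-1.4, 0.6, 15.2]
width: 0.0257
```

```bash
python3 -c "
from h import *
gs(-78,63)"
```

```text
strip x,y [  0.9 -65.5] wheel bottom 62.62
shift mm [  0.9 -12.5  -0.4] rot deg [-0.12  0.33  0.01] | ydir now 95.65 ee [ 0.5646 -0.1756  0.162 ] F [-1.4  0.6 15.2] T [0.25 0.38 0.08] w 0.0257 t 14.68 j [-0.04  0.35  0.1   0.   -1.31 -1.44]
```

apply_moves --moves '[0.002,-0.003,0.0038,-0.1,0.3,0,1,0.0025,-0.006,0.004,-0.1,0.4,0,1,0.0025,-0.009,0.004,-0.1,0.4,0,1,0.0025,-0.012,0.004,-0.1,0.4,0,1,0.0025,-0.015,0.004,-0.1,0.4,0,1,0.0025,-0.016,0.004,-0.1,0.4,0,1,0.0025,-0.016,0.004,-0.1,0.4,0,1]'

```text
clock: 15.27
ee_pos: [0.5661, -0.1934, 0.162]
tcp_rot: [0.003, -0.05, 0.999, -0.002]
wrist_force: [-0.2, -0.4, 14.9]
width: 0.0253
```

```bash
python3 -c "
from h import *
gs(-78,63)"
```

```text
strip x,y [  0.7 -83.3] wheel bottom 62.61
shift mm [ 0.7  5.3 -0.4] rot deg [-0.28  0.34  0.04] | ydir now 95.67 ee [ 0.5661 -0.1934  0.162 ] F [-0.2 -0.4 14.9] T [-0.1   0.27 -0.01] w 0.0253 t 15.27 j [-0.07  0.37  0.12  0.   -1.31 -1.41]
```

apply_moves --moves '[0,0,-0.01,-0.2,0.3,0,1,0,0,-0.03,-0.2,0.3,0,1,0,0.01,-0.06,-0.2,0.3,0,1,0,0.04,-0.085,-0.2,0.3,0,1,0,0.08,-0.085,-0.2,0.3,0,1,0,0.12,-0.085,-0.2,0.3,0,1,0.006,0.16,-0.085,-0.2,0.3,0,1,0.012,0.2,-0.085,-0.2,0.3,0,1]'

```text
clock: 15.93
ee_pos: [0.5326, 0.0068, 0.2442]
tcp_rot: [-0.001, -0.049, 0.999, -0.0]
wrist_force: [-0.1, 1.2, -3.4]
width: 0.0255
```

apply_moves --moves '[0,0.03,0,0,0,0,1,0,0.03,0,0,0,0,1,0,0.03,0,0,0,0,1]'

```text
clock: 16.18
ee_pos: [0.5288, 0.0385, 0.2428]
tcp_rot: [-0.002, -0.051, 0.999, -0.0]
wrist_force: [-0.2, -0.5, -2.9]
width: 0.0259
```

```bash
sed -i 's/w2.png/w3.png/' look2.py; python3 look2.py | awk '{print $1,$2,$3,$4,$5}'; python3 -c "
from h import *
go([.508,.3245,.255],80)"
```

```text
strip_left 0.74 [228. 259.] [[
strip_right 0.6 [226. 90.] [[
-108 262 0 z 0.0499
-96 148 13 z 0.0623
-84 275 137 z 0.0631
-72 269 134 z 0.063
-60 286 144 z 0.0629
-48 276 138 z 0.0629
-36 279 137 z 0.0629
-24 284 139 z 0.0629
-12 283 138 z 0.0634
0 285 143 z 0.0635
12 278 135 z 0.0637
24 291 149 z 0.0645
36 295 152 z 0.0646
48 291 148 z 0.0644
60 290 146 z 0.0646
72 292 147 z 0.0646
84 224 139 z 0.0644
96 0 0 z None
108 0 0 z None
shift mm [-12.5 -74.5 43.5]
shift mm [ -6.7 289.2 -11.7] rot deg [-0.06 -0.19 15.6 ] | ydir now 95.6 ee [0.5295 0.036  0.2435] F [ 0.6  0.4 -3.1] T [-0.03  0.05 -0.  ] w 0.0255 t 16.33 j [ 0.36  0.21  0.11 -0.   -1.47 -1.84]
```

View pics/w3.png

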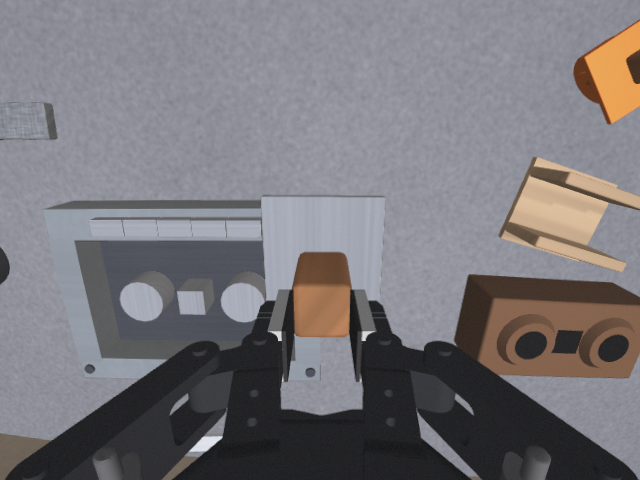

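apply_moves --moves '[-0.001,0.036,-0.012,0,-0.2,2,1,-0.002,0.072,-0.012,0,-0.2,4,1,-0.003,0.108,-0.012,0,-0.2,6,1,-0.003,0.144,-0.012,0,-0.2,8,1,-0.004,0.18,-0.012,0,-0.2,10,1,-0.005,0.216,-0.012,0,-0.2,12,1,-0.006,0.252,-0.012,0,-0.2,14,1,-0.007,0.289,-0.012,0,-0.2,15.6,1]'

```text
clock: 17.0
ee_pos: [0.5087, 0.3248, 0.2549]
tcp_rot: [-0.0, 0.089, 0.996, -0.001]
wrist_force: [1.5, -0.6, -3.2]
width: 0.0253
```

```bash
python3 -c "
from h import *
go([.508,.3235,.112],80)"
```

```text
shift mm [  0.5  -1.2 142.9] rot deg [-0.09  0.   -0.23] | ydir now 79.77 ee [0.5087 0.3248 0.2549] F [ 1.5 -0.6 -3.2] T [ 0.   -0.24  0.05] w 0.0253 t 17.0 j [ 0.83  0.36  0.34  0.   -1.55 -2.58]
```

apply_moves --moves '[0.0005,-0.0008,0.03,0,0,-0.2,1,0.0005,-0.0008,0.06,0,0,-0.2,1,0.0005,-0.0008,0.09,0,0,-0.2,1,0.0005,-0.0008,0.11,0,0,-0.2,1,0.0005,-0.0008,0.125,0,0,-0.2,1,0.0005,-0.0008,0.135,0,0,-0.2,1,0.0005,-0.0008,0.14,0,0,-0.2,1,0.0005,-0.0008,0.142,0,0,-0.2,1]'

```text
clock: 17.67
ee_pos: [0.5084, 0.3231, 0.1123]
tcp_rot: [-0.0, 0.088, 0.996, -0.001]
wrist_force: [0.3, -0.3, -3.1]
width: 0.0258
```

```bash
python3 -c "
from h import *
go([.508,.324,.1094],80)"
```

```text
shift mm [0.6 0.8 2.9] rot deg [-0.13 -0.03 -0.09] | ydir now 79.91 ee [0.5084 0.3231 0.1123] F [ 0.3 -0.3 -3.1] T [0.03 0.02 0.01] w 0.0258 t 17.67 j [ 0.83  0.41  0.05  0.   -1.22 -2.57]
```

apply_moves --moves '[0.0005,0.0008,0.001,0,0,0,1,0.0005,0.0008,0.002,0,0,0,1,0.0005,0.0008,0.003,0,0,0,1,0.0005,0.0008,0.0033,0,0,0,1,0.0005,0.0008,0.0033,0,0,0,1]'

```text
clock: 18.08
ee_pos: [0.5084, 0.3243, 0.1097]
tcp_rot: [0.0, 0.088, 0.996, -0.001]
wrist_force: [0.1, 0.4, -2.2]
width: 0.0251
```

apply_moves --moves '[0,0,0.0007,0,0,0,1,0,0,0.0007,0,0,0,1,0,0,0.0007,0,0,0,1]'

```text
clock: 18.33
ee_pos: [0.5085, 0.3244, 0.1095]
tcp_rot: [0.0, 0.088, 0.996, -0.0]
wrist_force: [-1.8, 0.6, -0.2]
width: 0.0254
```

apply_moves --moves '[0,0,0,0,0,0,0.5,0,0,0,0,0,0,0,0,0,0,0,0,0,0,0,0,0,0,0,0,0,0,0,0,0,0,0,0,0,0,0,0,0,0,0,0,0,0,0,0,0,0]'

```text
clock: 18.92
ee_pos: [0.5086, 0.3245, 0.1096]
tcp_rot: [0.0, 0.088, 0.996, -0.0]
wrist_force: [0.8, 0.2, -0.7]
width: 0.0856
```

apply_moves --moves '[0,0,-0.01,0,0,0,0,0,0,-0.03,0,0,0,0,0,0,-0.06,0,0,0,0,0,0,-0.1,0,0,0,0,0.01,0,-0.14,0,0,0,0,0.017,0,-0.18,0,0,0,0,0.017,0,-0.2,0,0,0,0,0.017,0,-0.2,0,0,0,0]'

```text
clock: 19.58
ee_pos: [0.4931, 0.3283, 0.3171]
tcp_rot: [0.005, 0.088, 0.996, 0.004]
wrist_force: [0.7, -0.3, 0.6]
width: 0.0853
```

```bash
sed -i 's/w1.png/w4.png/' look.py; python3 look.py; python3 - <<'E'
from h import *
p=get_image("top"); save(p,"top4.png")
for t in("sample","brush","can"):
    d=trace(p,t)[0]; c,_=cloud(p,d["region"]); print(t,d["p"],np.median(c,0).round(3))
E
```

```text
[0.41393703 0.34007438 0.47037844] [[0.18, 0.93, 0.31], [0.98, -0.17, -0.05], [0.01, 0.31, -0.95]]
0.112 706 [0.5078 0.3244 0.1249] [0.1144 0.1256 0.1274] ((0.5095331072807312, 0.3241000175476074), (0.02667904645204544, 0.028100091964006424), 80.14431762695312)
0.071 3534 [0.5054 0.3248 0.0761] [0.0742 0.0761 0.0777] ((0.5090393424034119, 0.3215593695640564), (0.10494426637887955, 0.09029041230678558), 80.43062591552734)
0.062 764 [0.505  0.3176 0.07  ] [0.0629 0.0699 0.0744] ((0.5091208815574646, 0.3209579586982727), (0.10977698117494583, 0.08949902653694153), 79.8748779296875)
0.006 1436 [0.4879 0.3199 0.0085] [0.0065 0.0082 0.014 ] ((0.49815618991851807, 0.3230900168418884), (0.11030330508947372, 0.0792628824710846), 79.71428680419922)
roller 0.81 [204. 322.] [[0.5119 0.3275 0.01  ]]
roller 0.78 [ 82. 293.] [[0.354 0.319 0.01 ]]
shift mm [-15.8   0.2 109.6] rot deg [-0.03  0.04 -0.07] | ydir now 79.93 ee [0.4914 0.3276 0.3096] F [ 1.1 -0.2 -0.4] T [-0.03  0.02  0.01] w 0.0853 t 19.73 j [ 0.85  0.34  0.44  0.   -1.68 -2.6 ]
sample 0.82 [0.642 0.318 0.071]
brush 0.63 [ 0.471 -0.342  0.017]
can 0.74 [ 0.64  -0.38   0.096]
```

View pics/w4.png

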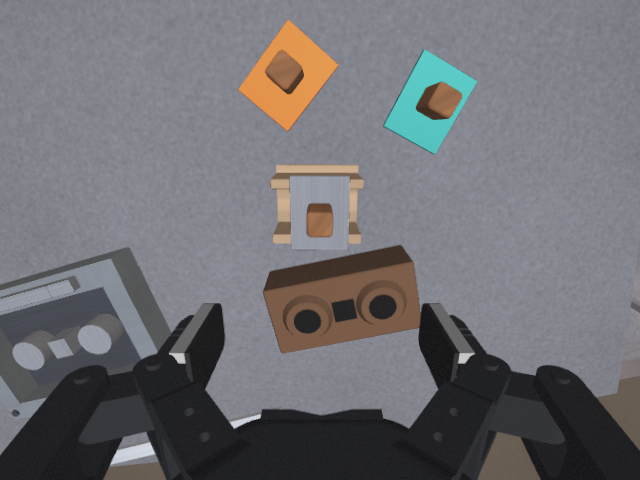

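The roller hangs level in its stand (pixel 215,320) with the same pose and heights as at the start. The block sits unmoved beside it, and the gripper is clear.

```bash
python3 -c "
from plant import *
print(job_done())"
```

```text
the job is handed in; nothing more can be done
None
```

I rolled the wear strip from the +y end to the -y end with the grey hand roller, hung the roller back in its stand and handed the job in at about 20 s. All five sections look seated.

**Pressure:** The readings I took while rolling on seated sections showed about 16–21 N, under the 40 N cracking limit. I read the force between moves, not continuously. Each section first sank and then stopped yielding.

**Seating:** In the wrist camera's depth pictures from before and after, the section tops had dropped by about 3.5–4.0 mm. A section counts as seated from 2.5 mm, and full depth is 4 mm. The smaller values (3.5–3.7 mm) fall within the depth noise. I did not make a second pass.

**Roller:** It is back upright in the stand, within about 1 mm of where it started and at the same plate and handle heights. The gripper is open and about 0.2 m above it.

**Other things:** The brush and can measured the same before and after. The block's median position in the top view shifted by about 14 mm. I put that down to the arm partly hiding it, because the wrist picture shows it unmoved next to the stand.

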